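# Seat the tube block in the shaker's retaining pocket

## Robot

A 6-joint arm with a two-finger parallel gripper is mounted at the origin on the work surface. World frame = base frame: x ahead of the robot, y to its left, z up, the work surface at z = 0. Lengths are in m, angles in rad, forces in N, time in s.
With the tool pointing down it reaches from about 0.35 to 0.775 m from the base axis. Payload 7.3 kg.
Tool frame: the origin (TCP) lies at the very end of the fingers, on their centre line; the grasp point (between the pads) lies robot.hold_point_z behind it (robot.hold_point_z is the distance from the TCP to the grasp point, in m); z points along the fingers, x is the direction in which the jaws open and shut, and the axes are right-handed (so a half turn about z gives the same grasp; the last joint's range is limited). The gripper opens to 92 mm and grips with 3 to 60 N. Pads are 19 mm wide; open, the fingers measure 130 mm over their backs; the gripper's body (75 mm by 190 mm) begins 47 mm behind the grasp point.
Start: joints at [1.187, 0.342, 1.524, -0, 1.275, -0.146], TCP at [0.124, 0.51, 0.227] pointing down, gripper open.
Joint ranges: [-2.53, 2.53], [-0.77, 2.02], [0.04, 2.7], [-1, 4.14], [0.28, 2.66], [-3.11, 3.11]. Speed limits (rad/s): [2.57, 2.57, 3.14, 3.14, 3.14, 3.14].

## Interface

Orientations are given as [roll, pitch, yaw] about the fixed x, y, z axes, in that order (R = Rz(yaw) Ry(pitch) Rx(roll)).
In Python, from workcell import status, viewer, robot, boxes_of gives the robot as it stands. The module is installed in compiled form; this text tells all that it offers.
- The arm moves only by the tool play_rows, never from a script. Its argument "targets" is text: rows parted by semicolons, each of 7 numbers parted by spaces: the shift along the world's x, y, z in m, then the turn, a rotation vector about the world's x, y, z in rad, then the closure in counts, from 0 (fully open) to 255 (shut). In form: dx dy dz rx ry rz hand; .... A call has 1 to 5 rows; each row shifts and turns the commanded pose from where the row before left it; what a row does not reach is not made up. A row lasts 1/8 s, in which the tool goes at most 62.5 mm and 10.7 degrees, less where a joint would pass 70% of its speed; a pose out of reach is approached as far as the arm can. A call is refused whole if a number of a shift passes 0.0625 or a number of a turn 0.188, either way. A call with a gripper value outside its range is refused whole. The fingers move at their own pace and stop on an object; "grip_force" is the grip in N (left out, the last holds). Time passes only in rows, so rows that do not move let the fingers close. It gives the time, the measured TCP pose, the force and the opening at its end, in the units of the state.
- status.get_state(): the state, without advancing time (a new reading comes with each control period).
- viewer.capture(name): name is "scene" or "top" or "wrist"; returns a dict with "image" (420x560x3 uint8, red, green, blue), "range_z" (420x560 float32, m along the optical axis (not along the pixel's ray), 0 where there is no reading), "fx", "fy", "cx", "cy" (pixels), "k1" (the pictures are not rectified: a ray, as slopes to the right and down, at radius r is drawn at 1 + k1 r^2 times it, then the intrinsics apply), "extrinsics" (4x4, takes a point from camera to world coordinates); the wrist camera has in their place "hand_eye" (4x4, takes a point from camera to tool coordinates, whose origin is the TCP and whose axes are the tool frame's). Camera axes: x right, y up, looking along -z (the intrinsics and any distortion apply to the point x, -y, -z); pixel columns grow to the right and rows downward; lengths in m; the calibration is good to about 2 mm. A picture is of the moment at which its call begins: read the wrist's pose just before it.
- robot.hand_in(): hands the job in, once; it reports no verdict.
Trained networks look in the newest picture that a camera, given by its name, has taken for a name from the list of things; names that differ only in an ending like _2 or _b are one class to them, and where a whole thing is asked for, a point or a joint stands for the part that bears it (a point fixed in the world has none). Each returns a list of dicts, best first, with "score" (0 to 1); they miss things now and then, are a little off and sometimes report something else, mostly with a low value. They report only what shows in the picture. A call takes as long as a camera call. They do not tell look-alikes from the thing itself.
- boxes_of(camera, label): "bbox" ([left, top, right, bottom] in pixels, round what is visible of it).
The state is a dict: "time_s": time; "joints": joint angles; "qvel": joint speeds; "joint_efforts": joint torques, N m; "tcp_pos": TCP position; "tcp_rot": TCP orientation; "wrist_force": force on the tool from outside, world axes, zero at the start; "ft_torque": the same for the moment, N m; "finger_gap": finger opening in m.
Only numpy, scipy, OpenCV 4.12 (cv2) and the standard library are available. Lean on these libraries where they do the work, as an engineer would, in place of code of your own. Each camera call takes 0.05 s, during which the arm holds its last target. There are 200 camera calls.

## Task

Load the turquoise tube block into the shaker: slide its metal toe sideways under the platform's dark retaining lip, against the spring in there, until its heel drops off the yellow ledge into the pocket, and leave it lying flat and fully down, held by the spring. Keep the block upright, push gently (never more than 30 N on the shaker) and leave the cork ring, red cup and amber jar where they are.

Things in the scene. Friction and masses are not known exactly. Their poses are not given: they have to be found in the camera images.
- block: Loose tube block, 0.36 to 0.6 kg. Aluminium base plate 110 (x) x 95 (y) x 8 mm; origin at the centre of its underside, z up. On it a turquoise body, x -50 to +22, top 36 mm above the origin. Capped white tubes stand 12 mm higher in two rows, inner edges at |y| = 30. The heel is the plate's edge at x = -55.
- block_toe (a point): Middle of the lower edge of the block's toe end, at x = +55 in the block's frame: the toe is the 8 mm plate sticking 33 mm out of the turquoise body at the +x end.
- block_grip (a point): Point in the white upright lifting fin, at x = -8, y = 0, 60 mm above the block's underside. The fin is 12 mm thick (block x), 50 mm wide (block y), from 36 to 79 mm above the underside: pinch it from above, fingers closing along the block's x.
- shaker: Blue reciprocating shaker, fixed: housing 280 (x) x 200 (y) x 50 mm, origin at the centre of its underside, z up. The block goes in along the shaker's +x, block x along shaker x. The aluminium platform on top is braked anywhere in a stroke of +-15 mm along x; its place is NOT measured: feel for it. The mid_ points stay on the housing and tell only the mid-stroke places.
- mid_ledge (a point): Top of the inner edge of the yellow entry ledge, were the platform at mid-stroke: x = -55, z = 71 mm in the shaker's frame. The ledge reaches 60 mm from there towards -x, level, 140 mm wide, 5 mm above the pocket floor. The platform rests on rubber mounts and yields 1 mm per 12 N downwards. The heel slides on the ledge, then drops off this edge.
- mid_lip (a point): Under free edge of the dark retaining lip, were the platform at mid-stroke: x = +33, z = 81 mm in the shaker's frame. The lip is 8 mm thick, 15 mm above the pocket floor. Beneath it a rigid end wall stands 25 mm further along +x; side cheeks leave 100 mm of width, centred, from 6 mm past the lip's edge.
- mid_pocket (a point): Where the seated block's origin lies, were the platform at mid-stroke: x = 0, z = 66 mm (pocket floor) in the shaker's frame. A 30 mm wide spring plunger stands 7 mm out of the end wall: 1.5 N at first touch, 3.5 N seated, 5 N as the toe meets the wall. The heel clears the ledge's edge 3 mm before the wall, then the block goes down 5 mm and the spring holds it.
- cork_ring: Bystander: cork flask ring, 84 mm across, 30 mm high; origin at the centre of its underside.
- red_cup: Bystander: red plastic cup, 68 mm across, 75 mm high; origin at the centre of its underside.
- amber_jar: Bystander: amber jar with black cap, 60 mm across, 85 mm high; origin at the centre of its underside.
Not all that is in view belongs to the job. Of the things shaped like the block, the aluminium one is meant.

How it is judged:
On the way:
1. the block is lifted clear of the bench (height (world z) of block above 0.05 m and contact force between block and the fingers above 1 N), for 0.2 s.
At the end, for the whole second after the job is handed in: Block in the pocket, released and at rest: underside within 1.8 mm of the pocket floor, level within 0.022 rad, origin at x -18 to +19.5 mm and within 6 mm of the centre line in the shaker's frame, x axes aligned within 0.08 rad (z of block in the frame of shaker between 0.063 and 0.0678 m and angle between block's own z axis and vertical below 0.022 rad and x of block in the frame of shaker between -0.018 and 0.0195 m and y of block in the frame of shaker between -0.006 and 0.006 m and angle between the x axis of block and the x axis of shaker, either way round below 0.08 rad and linear speed of block below 0.01 m/s); the robot touches nothing.
It fails at once if the block is pressed on the shaker with more than 30 N (contact force between block and shaker above 30 N).
It fails at once if the robot itself presses on the shaker with more than 30 N (contact force between any of the arm, the fingers and shaker above 30 N).
It fails at once if the block is tipped more than 0.6 rad (angle between block's own z axis and vertical above 0.6 rad).
It fails at once if a bystander is moved more than 25 mm (distance of any of cork_ring, red_cup, amber_jar from where it was at the start of the episode above 0.025 m).
It also fails if it takes over 48 s, if anything falls off the work surface, if the arm or the gripper's body presses on something with over 40 N, if the wrist force passes 120 N, or if a joint passes its speed limit or range.

## Working session

There is one attempt and no reset: what is moved stays moved. The work goes in short steps, Python scripts to look and compute and a tool call to move; the robot and the scene stay as the last step left them, time stands still between calls to the robot, and variables do not carry over. Pictures are saved under pics/ and viewed, about 8 in all and at most 12, crops included, and the job is handed in when it is done.

Besides the shell and the picture viewer there is one more tool, called after "Request:" as a command line: name --argument value ..., lists and objects as JSON in quotes. play_rows: Moves the arm, as the interface text tells. Its arguments: {"type":"object","properties":{"targets":{"type":"string"},"grip_force":{"type":"number"}},"required":["targets"]}

```bash
mkdir -p pics; cat > h.py <<'E'
import numpy as np, cv2
from scipy.spatial.transform import Rotation as R
from workcell import status, viewer, robot, boxes_of
def cap(n):
    s=status.get_state(); c=viewer.capture(n)
    if n=="wrist":
        T=np.eye(4); rot=np.array(s["tcp_rot"],float)
        T[:3,:3]=R.from_euler('xyz',rot).as_matrix() if rot.size==3 else rot.reshape(3,3)
        T[:3,3]=s["tcp_pos"]; c["E"]=T@np.array(c["hand_eye"])
    else: c["E"]=np.array(c["extrinsics"])
    return c
def cloud(c):
    K=np.array([[c["fx"],0,c["cx"]],[0,c["fy"],c["cy"]],[0,0,1.]])
    h,w=c["range_z"].shape; u,v=np.meshgrid(np.arange(w),np.arange(h))
    p=cv2.undistortPoints(np.stack([u,v],-1).reshape(-1,1,2).astype(float),K,np.array([c["k1"],0,0,0.])).reshape(h,w,2)
    z=c["range_z"]; P=np.stack([p[...,0]*z,-p[...,1]*z,-z,np.ones_like(z)],-1)
    W=(P@c["E"].T)[...,:3]; W[z==0]=np.nan; return W
def save(c,n): cv2.imwrite(f"pics/{n}.png",c["image"][...,::-1])
E
python3 - <<'E'
from h import *
print(status.get_state(), robot.hold_point_z)
for n in("scene","top"):
    c=cap(n); save(c,n); W=cloud(c); np.savez(n,W=W,im=c["image"])
    print(n,c["fx"],c["k1"],c["E"].round(3).tolist())
    for l in["block","shaker","cork_ring","red_cup","amber_jar"]:
        for b in boxes_of(n,l):
            x0,y0,x1,y1=map(int,b["bbox"]); w=W[(y0+y1)//2,(x0+x1)//2]
            print(l,b["score"],[x0,y0,x1,y1],w.round(3))
a=[cv2.imread(f"pics/{n}.png") for n in("scene","top")]
cv2.imwrite("pics/both.png",cv2.resize(np.vstack(a),None,fx=.71,fy=.71))
E
```

```text
{'time_s': 0.0, 'joints': array([ 1.18693618e+00,  3.42735772e-01,  1.52504680e+00,  2.19475905e-05,
        1.27539440e+00, -1.45991563e-01]), 'qvel': array([ 0.0013684 , -0.00038805, -0.00020914,  0.00060935,  0.00067801,
        0.0001261 ]), 'joint_efforts': array([-3.74082538e-04, -4.31237340e+01, -2.44224000e+01,  7.17547699e-02,
        5.59571455e-02, -7.32491162e-05]), 'tcp_pos': array([0.12351551, 0.5098323 , 0.2260278 ]), 'tcp_rot': array([-3.14134141e+00,  1.56441120e-03,  1.33292153e+00]), 'wrist_force': array([-0.64478126,  1.1018317 , -0.26233281]), 'ft_torque': array([ 0.0056609 , -0.00267395, -0.01031661]), 'finger_gap': 0.09176943833979169} 0.0188
scene 481.76486379018564 -0.06175484713812154 [[-0.625, -0.497, 0.602, 1.269], [0.781, -0.406, 0.475, 0.645], [0.009, 0.767, 0.642, 0.855], [0.0, 0.0, 0.0, 1.0]]
block 0.83 [298, 232, 353, 277] [0.557 0.22  0.033]
block 0.81 [379, 216, 431, 268] [0.401 0.352 0.036]
block 0.73 [295, 179, 346, 217] [0.402 0.095 0.046]
block 0.2 [294, 284, 327, 330] [0.699 0.279 0.016]
shaker 0.76 [146, 152, 263, 237] [ 0.606 -0.139  0.068]
r
[... 232 characters left out ...]
7 [146, 152, 268, 237] [ 0.601 -0.133  0.067]
top 488.08039664588154 -0.06571701836867647 [[-0.004, 0.98, -0.201, 0.366], [-1.0, -0.005, -0.001, 0.048], [-0.002, 0.201, 0.98, 1.078], [0.0, 0.0, 0.0, 1.0]]
block 0.87 [236, 280, 300, 344] [0.369 0.074 0.076]
block 0.63 [116, 279, 172, 333] [0.381 0.333 0.051]
block 0.6 [175, 208, 240, 267] [0.529 0.208 0.033]
shaker 0.94 [316, 165, 452, 267] [ 0.568 -0.172  0.064]
cork_ring 0.83 [261, 140, 299, 180] [ 0.714  0.049 -0.001]
cork_ring 0.38 [319, 169, 451, 264] [ 0.567 -0.173  0.067]
red_cup 0.79 [152, 133, 183, 169] [0.733 0.308 0.012]
red_cup 0.32 [317, 170, 454, 266] [ 0.563 -0.174  0.064]
amber_jar 0.89 [214, 137, 242, 176] [0.696 0.16  0.083]
```

```bash
python3 - <<'E'
import cv2,numpy as np
t=cv2.imread("pics/top.png")[120:350,100:470]; s=cv2.imread("pics/scene.png")[140:340,130:450]
t=cv2.resize(t,None,fx=2,fy=2,interpolation=cv2.INTER_CUBIC)[:, :740]
cv2.imwrite("pics/c1.png",t)
s=cv2.resize(s,None,fx=2.3,fy=2.3,interpolation=cv2.INTER_CUBIC);cv2.imwrite("pics/c2.png",s)
E
```

```text
(no output)
```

View pics/c1.png

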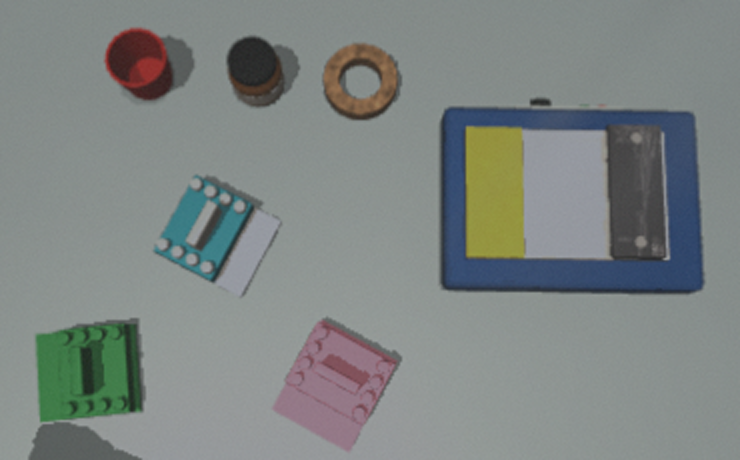

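View pics/c2.png

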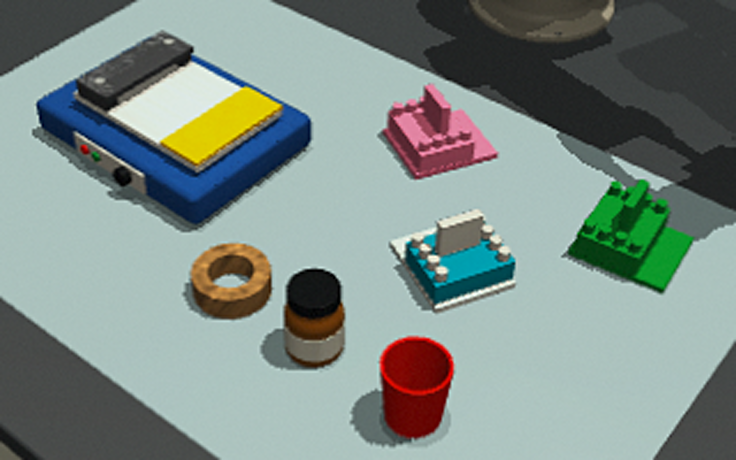

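The target is the turquoise block, at about (205,235) in the top crop, with its toe pointing lower right. The shaker lies at right, yellow ledge at x≈525 and dark lip at x≈608, so shaker +x is world −y. The pink and green ones are look-alikes.

```bash
cat > m.py <<'E'
from h import *
def rect(p,n):
    r=cv2.minAreaRect((p[:,:2]*1000).astype(np.float32)); print(n,len(p),np.round(r[0],1),np.round(r[1],1),round(r[2],2),"zmed",np.round(np.median(p[:,2])*1000,1))
def analyze(n,W,im):
    hsv=cv2.cvtColor(im,cv2.COLOR_RGB2HSV); H,S,V=[hsv[...,i].astype(int) for i in range(3)]
    x,y,z=W[...,0],W[...,1],W[...,2]
    def sel(m,nm):
        m=m&np.isfinite(z); m=cv2.morphologyEx(m.astype(np.uint8),cv2.MORPH_OPEN,np.ones((2,2)))>0
        if m.sum()>20: rect(W[m],n+" "+nm)
    bl=(np.hypot(x-.545,y-.21)<.1)
    sel(bl&(H>80)&(H<100)&(S>120)&(z>.03)&(z<.042),"turq top")
    sel(bl&(z>.07),"fin top")
    sel(bl&(z>.004)&(z<.013)&(S<60),"plate")
    sel(bl&(z>.0045),"block all")
    sh=(abs(x-.57)<.17)&(abs(y+.17)<.2)
    sel(sh&(z>.044)&(z<.056)&(H>100)&(H<125)&(S>100),"blue top")
    sel(sh&(H>22)&(H<35)&(S>120)&(z>.06),"yellow")
    sel(sh&(z>.0845)&(z<.1),"lip")
    sel(sh&(z>.06)&(z<.07)&(S<50)&(V>100),"floor")
if __name__=="__main__":
    for n in("scene","top"):
        d=np.load(n+".npz"); analyze(n,d["W"],d["im"])
E
python3 m.py
```

```text
scene turq top 443 [547.6 238.5] [ 62.7 118.5] 43.06 zmed nan
scene fin top 113 [496.3 211.5] [123.7  32.6] 9.57 zmed 75.2
scene plate 164 [537.  208.1] [112.1  88.3] 63.84 zmed nan
scene block all 1465 [519.9 208.8] [119.5 121.7] 61.61 zmed nan
scene blue top 1473 [ 568.9 -175.1] [270.6 198.9] 88.7 zmed nan
scene yellow 738 [559.6 -94.7] [ 55.1 155.1] 80.31 zmed nan
scene lip 640 [ 522.  -249.4] [240.9  38.8] 28.16 zmed nan
scene floor 973 [ 561.6 -166. ] [105.4 137.6] 77.32 zmed nan
top turq top 647 [536.1 218.9] [65.9 93.4] 60.33 zmed nan
top fin top 154 [534.6 213.9] [15.  51.9] 54.39 zmed 76.5
top plate 631 [511.8 173.9] [31.9 96.3] 61.71 zmed nan
top block all 2108 [529.1 206.4] [104.2  93.8] 62.51 zmed nan
top blue top 4160 [ 507.3 -150.5] [336.3 145.4] 55.0 zmed nan
top yellow 1816 [566.8 -94.3] [ 55.6 138.8] 86.12 zmed nan
top lip 1751 [ 570.4 -243.8] [ 66.  148.9] 87.62 zmed nan
top floor 2772 [ 566.2 -204.2] [158.5 138.5] 89.23 zmed nan
```

Request:
play_rows --targets "0.04 -0.03 0 0 0 -0.03 0;0.05 -0.036 0 0 0 -0.04 0;0.05 -0.036 0 0 0 -0.04 0;0.05 -0.036 0 0 0 -0.04 0;0.05 -0.036 0 0 0 -0.04 0" --grip_force 20

```text
time_s: 1.23
tcp_pos: [0.3651, 0.335, 0.227]
tcp_rot: [3.141, -0.001, 1.142]
wrist_force: [0.4, 1.2, 0.4]
finger_gap: 0.0918
```

Request:
play_rows --targets "0.05 -0.036 0 0 0 -0.04 0;0.05 -0.036 0 0 0 -0.035 0;0.04 -0.03 0 0 0 0 0;0.03 -0.02 0 0 0 0 0;0 0 0 0 0 0 0"

```text
time_s: 1.85
tcp_pos: [0.5354, 0.2125, 0.2262]
tcp_rot: [3.141, 0.0, 1.065]
wrist_force: [0.0, 0.6, 0.3]
finger_gap: 0.0916
```

```bash
python3 - <<'E'
from h import *; from m import *
s=status.get_state(); print(s["tcp_pos"],s["tcp_rot"],s["joints"])
c=cap("wrist"); save(c,"w1"); W=cloud(c); np.savez("w1",W=W,im=c["image"]); analyze("w",W,c["image"])
E
```

```text
[0.53535006 0.21246183 0.226153  ] [3.14146241e+00 2.36048066e-04 1.06461377e+00] [ 2.44908504e-01  4.36505674e-01  1.37989623e+00 -2.69502191e-04
  1.32525665e+00 -8.19639762e-01]
w turq top 3670 [539.8 219.6] [73.7 90.9] 58.47 zmed nan
w fin top 76936 [549.9 139.8] [505.6 230.6] 47.26 zmed nan
w plate 2291 [534.6 208.9] [111.4  97.4] 62.3 zmed nan
w block all 84419 [549.9 139.8] [505.6 230.6] 47.26 zmed nan
w blue top 203 [478.9  54.4] [ 16.7 242.2] 0.5 zmed 47.7
```

View pics/w1.png

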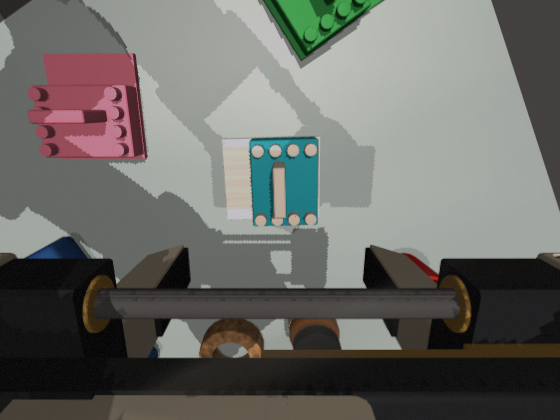

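```bash
python3 - <<'E'
from h import *; from m import rect
d=np.load("w1.npz"); W=d["W"]; im=d["im"]
W[235:]=np.nan
hsv=cv2.cvtColor(im,cv2.COLOR_RGB2HSV)
z=W[...,2]; b=np.hypot(W[...,0]-.53,W[...,1]-.207)<.09
for n,m in(("fin",b&(z>.072)&(z<.088)),("turq",b&(z>.031)&(z<.042)&(hsv[...,1]>150)),("plate",b&(z>.0045)&(z<.013))):
    m=cv2.morphologyEx(m.astype(np.uint8),cv2.MORPH_OPEN,np.ones((3,3)))
    k,L,s,_=cv2.connectedComponentsWithStats(m); i=1+np.argmax(s[1:,4]); p=W[L==i]
    if n=="plate": p=W[m>0]
    rect(p,n)
    q=p[:,:2]-np.median(p[:,:2],0); a=np.radians(61.5); u=q@[np.cos(a),np.sin(a)]; v=q@[-np.sin(a),np.cos(a)]
    lo=np.percentile(u,[2,98]).mean(); l2=np.percentile(v,[2,98]).mean()
    print("  centre",(np.median(p[:,:2],0)+lo*np.array([np.cos(a),np.sin(a)])+l2*np.array([-np.sin(a),np.cos(a)]))*1000)
E
```

```text
fin 636 [534.9 215.6] [11.5 49.6] 61.36 zmed 77.7
  centre [534.6349771  215.82640622]
turq 3494 [536.7 221. ] [69.8 92.6] 62.66 zmed 34.9
  centre [532.58655077 223.27822843]
plate 2142 [513.4 173.4] [31. 95.] 62.47 zmed 6.9
  centre [513.11467519 173.41613192]
```

Request:
play_rows --targets "0 0.003 -0.05 0 0 0.02 0;0 0 -0.06 0 0 0 0;0 0 -0.045 0 0 0 0;0 0 -0.0295 0 0 0 0;0 0 0 0 0 0 255" --grip_force 30

```text
time_s: 2.52
tcp_pos: [0.5311, 0.2178, 0.0405]
tcp_rot: [-3.138, 0.003, 1.089]
wrist_force: [-0.3, 0.7, 0.1]
finger_gap: 0.0861
```

Request:
play_rows --targets "0 0 0 0 0 0 255;0 0 0 0 0 0 255;0 0 0 0 0 0 255;0 0 0 0 0 0 255"

```text
time_s: 3.02
tcp_pos: [0.5339, 0.2173, 0.0429]
tcp_rot: [3.141, -0.001, 1.088]
wrist_force: [0.0, -0.3, -0.2]
finger_gap: 0.0465
```

Request:
play_rows --targets "0 0 0 0 0 0 255;0 0 0 0 0 0 255;0 0 0 0 0 0 255;0 0 0 0 0 0 255"

```text
time_s: 3.52
tcp_pos: [0.5335, 0.2171, 0.0422]
tcp_rot: [-3.141, 0.0, 1.088]
wrist_force: [-0.9, -0.7, 1.3]
finger_gap: 0.0123
```

Request:
play_rows --targets "0 0 0.01 0 0 0 255;0 0 0.03 0 0 0 255;0 0 0.05 0 0 0 255;0 0 0.05 0 0 0 255;0.005 -0.02 0.02 0 0 0.08 255"

```text
time_s: 4.15
tcp_pos: [0.5394, 0.1984, 0.206]
tcp_rot: [3.138, -0.004, 1.172]
wrist_force: [0.1, -1.1, -4.1]
finger_gap: 0.0118
```

Request:
play_rows --targets "0.007 -0.03 0 0 0 0.1 255;0.008 -0.035 0 0 0 0.1 255;0.008 -0.03 0 0 0 0.1 255;0.007 -0.02 0 0 0 0.1 255;0 -0.01 0 0 0 0 255"

```text
time_s: 4.78
tcp_pos: [0.5687, 0.0712, 0.2022]
tcp_rot: [-3.141, -0.0, 1.566]
wrist_force: [0.1, -0.2, -3.1]
finger_gap: 0.0119
```

Request:
play_rows --targets "0 0 0 0 0 0 255;0 0 0 0 0 0 255"

```text
time_s: 5.03
tcp_pos: [0.5683, 0.0731, 0.2023]
tcp_rot: [-3.141, -0.001, 1.568]
wrist_force: [-0.2, 0.3, -3.7]
finger_gap: 0.012
```

```bash
cat > sh.py <<'E'
from h import *; from m import rect
def shk(n,W,im):
    hsv=cv2.cvtColor(im,cv2.COLOR_RGB2HSV); H,S,V=[hsv[...,i].astype(int) for i in range(3)]
    x,y,z=W[...,0],W[...,1],W[...,2]; b=(abs(x-.57)<.13)&(abs(y+.17)<.17)
    for nm,m in(("blue",b&(z>.03)&(z<.057)&(H>100)&(H<125)&(S>100)),("yellow",b&(H>22)&(H<35)&(S>100)&(z>.06)),("lip",b&(z>.083)&(z<.095)&(V<110)),("floor",b&(z>.058)&(z<.07)&(S<60)&(V>90))):
        k,L,s,_=cv2.connectedComponentsWithStats(cv2.morphologyEx(m.astype(np.uint8),cv2.MORPH_OPEN,np.ones((3,3))))
        if k<2: print(n,nm,"none"); continue
        i=1+np.argmax(s[1:,4]); p=W[L==i]; p=p[np.isfinite(p).all(1)]; rect(p,n+" "+nm)
        print("   x",np.percentile(p[:,0],[1,50,99]).round(4),"y",np.percentile(p[:,1],[1,50,99]).round(4))
        # per-slice y-edges -> slope of edges along x
        e=[]
        for c in np.arange(.51,.63,.01):
            q=p[abs(p[:,0]-c)<.005,1]
            if len(q)>8: e.append((c,*np.percentile(q,[3,97])))
        if len(e)>4:
            e=np.array(e)
            for j in(1,2):
                f=np.polyfit(e[:,0]-.57,e[:,j],1); print("   edge y@.57 %.4f slope %.3f res %.4f"%(f[1],f[0],np.std(e[:,j]-np.polyval(f,e[:,0]-.57))))
E
python3 - <<'E'
from sh import *
d=np.load("top.npz"); shk("top",d["W"],d["im"])
s=status.get_state(); print(s["tcp_pos"],s["tcp_rot"],s["wrist_force"],s["finger_gap"])
c=cap("wrist"); save(c,"w2"); W=cloud(c); np.savez("w2",W=W,im=c["image"]); shk("w",W,c["image"])
E
```

```text
top blue 4204 [ 565.4 -178.9] [275.4 195.7] 88.85 zmed 49.1
   x [0.4671 0.5283 0.6617] y [-0.3138 -0.1961 -0.042 ]
   edge y@.57 -0.3133 slope 0.000 res 0.0008
   edge y@.57 -0.0422 slope -0.005 res 0.0004
top yellow 1847 [568.  -92.2] [ 59.9 139.4] 88.63 zmed 70.4
   x [0.4991 0.565  0.6363] y [-0.1214 -0.0918 -0.0619]
   edge y@.57 -0.1199 slope -0.016 res 0.0006
   edge y@.57 -0.0636 slope -0.022 res 0.0006
top lip 1731 [ 565.7 -238.2] [ 55.9 141. ] 88.95 zmed 88.4
   x [0.4958 0.5643 0.6349] y [-0.2653 -0.237  -0.2103]
   edge y@.57 -0.2641 slope -0.016 res 0.0006
   edge y@.57 -0.2115 slope -0.014 res 0.0003
top floor 2736 [ 567.5 -168.5] [ 92.2 141.8] 88.14 zmed 65.4
   x [0.4976 0.565  0.6352] y [-0.2135 -0.1685 -0.124 ]
   edge y@.57 -0.2112 slope -0.022 res 0.0005
   edge y@.57 -0.1264 slope -0.024 res 0.0007
[0.56829508 0.07311    0.20228826] [-3.14130473e+00 -5.06639549e-04  1.56764806e+00] [-0.15280115  0.3224142  -3.67154787] 0.012011126500947274
w blue 11468 [ 566.3 -115.5] [153.  196.6] 88.65 zmed 48.5
   x [0.4694 0.5089 0.662 ] y [-0.1853 -0.0654 -0.0384]
   edge y@.57 -0.0644 slope -0.020 res 0.0001
   edge y@.57 -0.0397 slope -0.021 res 0.0000
w yellow 2199 [ 567.9 -111.7] [ 22.2 139.3] 89.1 zmed 69.8
   x [0.4992 0.5812 0.6363] y [-0.1225 -0.1149 -0.1024]
   edge y@.57 -0.1215 slope -0.018 res 0.0002
   edge y@.57 -0.1085 slope 0.064 res 0.0039
w lip none
w floor 8617 [ 566.8 -158.5] [ 69.3 141. ] 87.56 zmed 64.8
   x [0.4984 0.5674 0.6347] y [-0.1891 -0.1527 -0.1259]
   edge y@.57 -0.1814 slope -0.231 res 0.0004
   edge y@.57 -0.1274 slope -0.025 res 0.0001
```

View pics/w2.png

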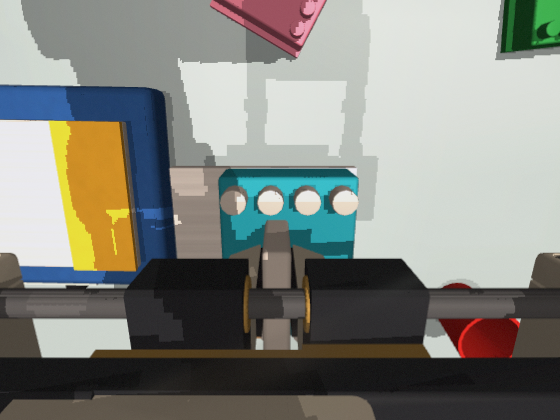

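```bash
python3 - <<'E'
from h import *
d=np.load("w2.npz"); W=d["W"]; im=d["im"].astype(int)
p=W[140:245,160:365].reshape(-1,3); p=p[np.isfinite(p).all(1)]
print(np.histogram(p[:,2],np.arange(.15,.25,.005)))
z0=.160
for nm,lo,hi in(("plate",.162,.174),("body",.19,.2),("tubes",.203,.214)):
    q=p[(p[:,2]>lo)&(p[:,2]<hi)]
    if len(q): print(nm,len(q),np.percentile(q[:,0],[.5,2,50]).round(4),np.percentile(q[:,1],[.5,2,50,98,99.5]).round(4),np.median(q[:,2]).round(4))
q=p[(p[:,2]>.162)&(p[:,2]<.174)]; t=q[q[:,1]<.04]
e=[(c,t[abs(t[:,1]-c)<.003,0].min()) for c in np.arange(.015,.04,.004) if (abs(t[:,1]-c)<.003).sum()>3]; print(np.round(e,4))
e=[(c,t[abs(t[:,0]-c)<.003,1].min()) for c in np.arange(.52,.57,.005) if (abs(t[:,0]-c)<.003).sum()>3]; print(np.round(e,4))
g=[(np.median(t[abs(t[:,1]-c)<.003,2])) for c in np.arange(.012,.04,.004)]; print("toe z along y",np.round(g,4))
E
```

```text
(array([   0,   24,  298, 3846,  176,  193,  217,  200, 3425, 3133,  326,
       2217,   94,   97,  102,  103,    1,    0,    0]), array([0.15 , 0.155, 0.16 , 0.165, 0.17 , 0.175, 0.18 , 0.185, 0.19 ,
       0.195, 0.2  , 0.205, 0.21 , 0.215, 0.22 , 0.225, 0.23 , 0.235,
       0.24 , 0.245]))
plate 4119 [0.5229 0.523  0.5423] [0.0104 0.0109 0.0263 0.1098 0.1189] 0.167
body 6558 [0.523  0.5232 0.5439] [0.0437 0.0446 0.0813 0.1135 0.1146] 0.195
tubes 2423 [0.5272 0.5275 0.5334] [0.0468 0.0478 0.0754 0.1105 0.1116] 0.2069
[[0.015  0.5227]
 [0.019  0.5228]
 [0.023  0.5229]
 [0.027  0.5229]
 [0.031  0.5229]
 [0.035  0.5228]
 [0.039  0.5229]]
[[0.52   0.011 ]
 [0.525  0.0102]
 [0.53   0.0102]
 [0.535  0.01  ]
 [0.54   0.0101]
 [0.545  0.0101]
 [0.55   0.0103]
 [0.555  0.01  ]
 [0.56   0.0102]
 [0.565  0.0102]]
toe z along y [0.167 0.167 0.167 0.167 0.167 0.167 0.167]
```

Request:
play_rows --targets "-0.003 -0.03 0 0 0 -0.016 255;0 -0.05 0 0 0 0 255;0 -0.05 0 0 0 0 255;0 -0.05 -0.02 0 0 0 255;0 -0.03 -0.02 0 0 0 255"

```text
time_s: 5.7
tcp_pos: [0.5658, -0.1394, 0.162]
tcp_rot: [3.141, 0.0, 1.551]
wrist_force: [0.3, 0.9, -3.9]
finger_gap: 0.0122
```

Request:
play_rows --targets "0 0 -0.02 0 0 0 255;0 0 -0.015 0 0 0 255;0 0 -0.009 0 0 0 255;0 0 0 0 0 0 255;0 0 0 0 0 0 255"

```text
time_s: 6.32
tcp_pos: [0.5662, -0.1375, 0.119]
tcp_rot: [3.14, 0.0, 1.553]
wrist_force: [0.5, -0.7, -3.4]
finger_gap: 0.0118
```

Request:
play_rows --targets "-0.001 0 -0.003 0 0 0 255;0 0 -0.001 0 0 0 255;0 0 0 0 0 0 255;0 0 0 0 0 0 255"

```text
time_s: 6.82
tcp_pos: [0.5647, -0.1378, 0.1143]
tcp_rot: [3.141, -0.0, 1.552]
wrist_force: [0.2, -0.2, -3.5]
finger_gap: 0.0121
```

```bash
python3 - <<'E'
from sh import *
s=status.get_state(); print(s["tcp_pos"],s["tcp_rot"],s["wrist_force"],s["finger_gap"])
c=cap("wrist"); save(c,"w3"); W=cloud(c); np.savez("w3",W=W,im=c["image"]); shk("w",W,c["image"])
E
```

```text
[ 0.56470651 -0.13778359  0.11433165] [ 3.14143321e+00 -8.98392632e-05  1.55189872e+00] [ 0.16861518 -0.22987423 -3.47322475] 0.012129910798937679
w blue 26700 [ 540.3 -179.2] [276.7 148.8] 89.57 zmed 48.7
   x [0.4666 0.4868 0.6055] y [-0.3149 -0.1991 -0.0433]
   edge y@.57 -0.3155 slope -0.019 res 0.0002
   edge y@.57 -0.1101 slope -2.068 res 0.0715
w yellow 5071 [533.7 -81.5] [102.4  48.3] 34.6 zmed 70.0
   x [0.5    0.528  0.5813] y [-0.1201 -0.0788 -0.062 ]
   edge y@.57 -0.0764 slope 0.615 res 0.0083
   edge y@.57 -0.0613 slope 0.146 res 0.0048
w lip 11987 [ 544.  -237.4] [56.9 97.1] 88.65 zmed 87.9
   x [0.4968 0.5444 0.5904] y [-0.2639 -0.2323 -0.2089]
   edge y@.57 -0.2629 slope -0.327 res 0.0044
   edge y@.57 -0.2172 slope -0.203 res 0.0044
w floor 7154 [ 540.3 -168.5] [93.9 86.7] 88.89 zmed 64.9
   x [0.4968 0.5109 0.5792] y [-0.2147 -0.1794 -0.1221]
   edge y@.57 -0.2155 slope -0.048 res 0.0006
   edge y@.57 -0.2145 slope -1.173 res 0.0229
```

View pics/w3.png

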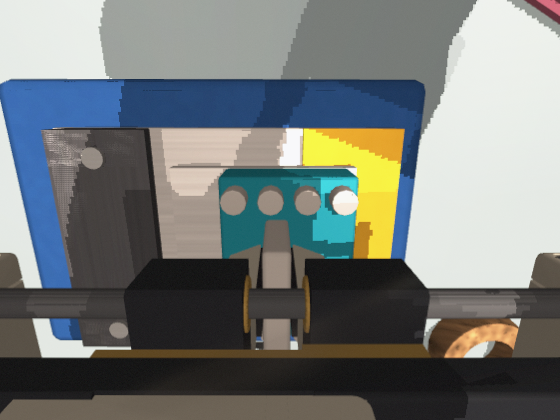

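Request:
play_rows --targets "0 0 -0.0005 0 0 0 255;0 0 -0.0003 0 0 0 255;0 0 0 0 0 0 255;0 0 0 0 0 0 255"

```text
time_s: 7.38
tcp_pos: [0.5647, -0.1378, 0.1134]
tcp_rot: [3.142, -0.0, 1.552]
wrist_force: [0.1, -0.4, -2.9]
finger_gap: 0.0124
```

Request:
play_rows --targets "0 0 -0.0005 0 0 0 255;0 0 0 0 0 0 255;0 0 0 0 0 0 255"

```text
time_s: 7.75
tcp_pos: [0.5647, -0.1378, 0.113]
tcp_rot: [3.141, -0.0, 1.552]
wrist_force: [0.9, -0.2, -2.2]
finger_gap: 0.0116
```

Request:
play_rows --targets "0 0 -0.0004 0 0 0 255;0 0 0 0 0 0 255;0 0 0 0 0 0 255"

```text
time_s: 8.12
tcp_pos: [0.5647, -0.1378, 0.1128]
tcp_rot: [3.141, 0.0, 1.552]
wrist_force: [-0.6, 0.3, -0.4]
finger_gap: 0.012
```

Request:
play_rows --targets "0 -0.003 0 0 0 0 255;0 -0.003 0 0 0 0 255;-0.0002 -0.003 0 0 0 0 255;0 -0.003 0 0 0 0 255;0 0 0 0 0 0 255"

```text
time_s: 8.75
tcp_pos: [0.5645, -0.1502, 0.1126]
tcp_rot: [3.141, 0.0, 1.552]
wrist_force: [-1.3, 1.0, 1.5]
finger_gap: 0.0116
```

Request:
play_rows --targets "0 -0.002 0 0 0 0 255;-0.0001 -0.002 0 0 0 0 255;0 -0.002 0 0 0 0 255;0 0 0 0 0 0 255"

```text
time_s: 9.25
tcp_pos: [0.5644, -0.156, 0.1126]
tcp_rot: [3.141, 0.0, 1.552]
wrist_force: [-0.3, 2.2, 1.9]
finger_gap: 0.012
```

Request:
play_rows --targets "-0.0001 -0.002 0 0 0 0 255;0 -0.002 0 0 0 0 255;-0.0001 -0.002 0 0 0 0 255;0 0 0 0 0 0 255"

```text
time_s: 9.75
tcp_pos: [0.5641, -0.1621, 0.1125]
tcp_rot: [3.142, 0.0, 1.552]
wrist_force: [-0.5, 2.4, 1.5]
finger_gap: 0.0118
```

Request:
play_rows --targets "0 -0.0015 0 0 0 0 255;0 -0.0015 0 0 0 0 255;0 0 0 0 0 0 255;0 0 0 0 0 0 255"

```text
time_s: 10.25
tcp_pos: [0.5641, -0.1649, 0.1126]
tcp_rot: [3.142, 0.0, 1.552]
wrist_force: [0.1, 2.8, 1.8]
finger_gap: 0.0119
```

Request:
play_rows --targets "0 -0.001 0 0 0 0 255;0 -0.001 0 0 0 0 255;0 0 0 0 0 0 255;0 0 0 0 0 0 255"

```text
time_s: 10.75
tcp_pos: [0.5641, -0.1666, 0.1125]
tcp_rot: [-3.141, -0.0, 1.552]
wrist_force: [0.1, 4.2, 1.7]
finger_gap: 0.0119
```

Request:
play_rows --targets "0 -0.001 0 0 0 0 255;0 -0.001 0 0 0 0 255;0 0 0 0 0 0 255;0 0 0 0 0 0 255"

```text
time_s: 11.25
tcp_pos: [0.5641, -0.1685, 0.1125]
tcp_rot: [-3.141, -0.001, 1.552]
wrist_force: [0.0, 5.1, 2.7]
finger_gap: 0.0117
```

Request:
play_rows --targets "0 -0.001 0 0 0 0 255;0 0 0 0 0 0 255;0 0 0 0 0 0 255"

```text
time_s: 11.62
tcp_pos: [0.564, -0.1698, 0.1121]
tcp_rot: [-3.141, -0.0, 1.552]
wrist_force: [0.9, 4.1, -2.2]
finger_gap: 0.0119
```

The vertical force has dropped, so the heel is off the ledge. I'll go 1 mm further, then lower.

Request:
play_rows --targets "0 -0.001 0 0 0 0 255;0 0 0 0 0 0 255;0 0 -0.001 0 0 0 255;0 0 -0.001 0 0 0 255;0 0 0 0 0 0 255"

```text
time_s: 12.25
tcp_pos: [0.5641, -0.1707, 0.1105]
tcp_rot: [-3.141, -0.0, 1.552]
wrist_force: [-0.7, 4.4, -2.3]
finger_gap: 0.0118
```

Request:
play_rows --targets "0 0 -0.001 0 0 0 255;0 0 -0.001 0 0 0 255;0 0 0 0 0 0 255;0 0 0 0 0 0 255"

```text
time_s: 12.75
tcp_pos: [0.5641, -0.1707, 0.1085]
tcp_rot: [-3.142, -0.0, 1.552]
wrist_force: [-0.2, 4.5, -0.9]
finger_gap: 0.0119
```

Request:
play_rows --targets "0 0 -0.0005 0 0 0 255;0 0 -0.0004 0 0 0 255;0 0 0 0 0 0 255;0 0 0 0 0 0 255"

```text
time_s: 13.25
tcp_pos: [0.5642, -0.1708, 0.1078]
tcp_rot: [3.141, 0.0, 1.552]
wrist_force: [-0.2, 4.8, 0.3]
finger_gap: 0.012
```

Request:
play_rows --targets "0 0 0 0 0 0 200;0 0 0 0 0 0 150;0 0 0 0 0 0 100;0 0 0 0 0 0 100"

```text
time_s: 13.75
tcp_pos: [0.5642, -0.1711, 0.1077]
tcp_rot: [3.141, 0.0, 1.552]
wrist_force: [0.1, 0.3, 0.6]
finger_gap: 0.0454
```

Request:
play_rows --targets "0 0 0.01 0 0 0 100;0 0 0.03 0 0 0 100;0 0 0.05 0 0 0 100;0 0 0.04 0 0 0 100;0 0 0 0 0 0 100"

```text
time_s: 14.38
tcp_pos: [0.5658, -0.1715, 0.2423]
tcp_rot: [3.134, 0.003, 1.552]
wrist_force: [0.4, 1.1, -0.6]
finger_gap: 0.0562
```

```bash
python3 - <<'E'
from sh import *
s=status.get_state(); print(s["tcp_pos"],s["tcp_rot"],s["wrist_force"],s["finger_gap"])
c=cap("wrist"); save(c,"w4"); W=cloud(c); W[235:]=np.nan; im=c["image"]
hsv=cv2.cvtColor(im,cv2.COLOR_RGB2HSV); x,y,z=[W[...,i] for i in range(3)]
b=(abs(x-.567)<.06)&(abs(y+.175)<.07)
for n,m in(("fin",b&(z>.135)&(z<.152)),("turq",b&(z>.09)&(z<.108)&(hsv[...,0]>80)&(hsv[...,0]<100)&(hsv[...,1]>150)),("plate",b&(abs(x-.567)<.042)&(y<-.2)&(y>-.209)&(z<.08)&(z>.05))):
    p=W[cv2.morphologyEx(m.astype(np.uint8),cv2.MORPH_OPEN,np.ones((3,3)))>0]
    if len(p)<10: print(n,len(p)); continue
    rect(p,n); A=np.c_[p[:,:2]-p[:,:2].mean(0),np.ones(len(p))]; print("  tilt",np.linalg.lstsq(A,p[:,2],rcond=None)[0].round(4))
shk("w",W,im)
E
```

```text
[ 0.565765   -0.17148646  0.24228274] [3.13379529 0.00337955 1.55210561] [ 0.35977622  1.13263647 -0.56909841] 0.05621890060052446
fin 828 [ 564.5 -168.7] [11.6 46.2] 88.86 zmed 143.4
  tilt [ 0.014  -0.0126  0.1432]
turq 4571 [ 561.4 -163.1] [70.3 84.8] 88.95 zmed 100.5
  tilt [ 5.200e-03 -1.000e-04  1.005e-01]
plate 612 [ 567.3 -204.9] [ 8.2 83.4] 90.0 zmed 72.6
  tilt [ 0.0003 -0.0101  0.0726]
w blue 12910 [ 545.7 -179.5] [274.7 157.4] 88.95 zmed 48.8
   x [0.4665 0.4902 0.6191] y [-0.3152 -0.221  -0.0435]
   edge y@.57 -0.3152 slope -0.017 res 0.0003
   edge y@.57 -0.0446 slope -0.020 res 0.0002
w yellow 6751 [557.9 -91.9] [ 60.  119.1] 88.77 zmed 69.7
   x [0.499  0.5526 0.616 ] y [-0.1208 -0.0919 -0.0626]
   edge y@.57 -0.1196 slope -0.004 res 0.0006
   edge y@.57 -0.0643 slope -0.021 res 0.0003
w lip 6482 [ 551.7 -237.6] [ 56.4 112.8] 88.76 zmed 87.6
   x [0.4959 0.5471 0.6066] y [-0.2645 -0.2362 -0.2095]
   edge y@.57 -0.2635 slope -0.015 res 0.0005
   edge y@.57 -0.2110 slope -0.021 res 0.0002
w floor 2162 [ 508.3 -165.6] [89.2 22.1] 88.89 zmed 64.7
   x [0.4969 0.5081 0.5196] y [-0.2093 -0.1654 -0.122 ]
```

View pics/w4.png

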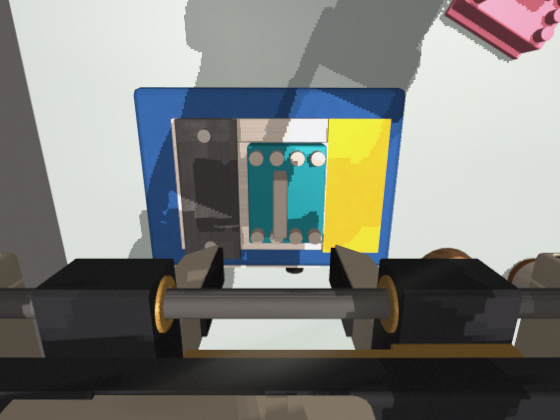

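```bash
python3 -c "
from workcell import robot; print(robot.hand_in())"
```

```text
the job is handed in; nothing more can be done
None
```

The turquoise block is loaded in the shaker pocket, released and lying flat, and the job is handed in. It took about 14.4 s of the 48 s allowed.

**What I did:** I picked the block up by its fin, lined it up with the shaker and lowered it onto the yellow ledge at about 3 N. I then slid the toe under the lip until the spring reacted and the vertical force dropped, which meant the heel had cleared. After 1 mm more I lowered it 5 mm to the floor, released it and raised the gripper clear. The highest wrist force I read on the shaker was about 8 N; this was read at the end of each move, so it is not a continuous record.

**Last checks** (wrist camera, before handing in):
- **Height:** the plate top is 7.9 mm and the body top 35.8 mm above the pocket floor, against 8 and 36 mm for a fully seated block.
- **Level and alignment:** the body top is level to about 0.005 rad. The toe plate and fin-top fits gave up to 0.014 rad, still within the 0.022 limit. The block's x axis matches the shaker's to about 0.002 rad.
- **Position:** the heel sits at the ledge's inner edge, with the origin within a few millimetres of mid-stroke and near the centre line. I worked out the sideways position mainly from the grip offset, because the gripper hid one side of the block.

The cork ring, red cup and amber jar were never approached, though I did not re-measure them at the end. No check failed.

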